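# Hold the key machine's sprung hood at its balance point for the spring to be set

## Robot

A 6-joint arm with a two-finger parallel gripper is mounted at the origin on the work surface. World frame = base frame: x ahead of the robot, y to its left, z up, the work surface at z = 0. Lengths are in m, angles in rad, forces in N, time in s.
With the tool pointing down it reaches from about 0.275 to 0.825 m from the base axis. Payload 5.2 kg.
Tool frame: the origin (TCP) lies between the finger pads; the fingertips stand 19 mm ahead of it and the grasp point (between the pads) is the TCP; z points along the fingers, y is the line along which they close (so a half turn about z gives the same grasp; the last joint's range is limited). The gripper opens to 93 mm and grips with 3 to 60 N. Pads are 15 mm wide; open, the fingers measure 128 mm over their backs; the gripper's body (75 mm by 188 mm) begins 65 mm behind the grasp point.
Start: joints at [-1.465, 0.259, 1.535, -0, 1.348, -0.203], TCP at [0.167, -0.524, 0.238] pointing down, gripper open.
Joint ranges: [-3.14, 3.14], [-0.91, 2.08], [0.19, 2.58], [-1.22, 4.36], [0.22, 2.71], [-3.12, 3.12]. Speed limits (rad/s): [2.57, 2.57, 3.14, 3.14, 3.14, 3.14].

## Interface

Orientations are given as a unit quaternion [x, y, z, w].
In Python, from bench import robot gives the robot as it stands.
- The arm moves only by the tool apply_moves, never from a script. Its argument "moves" is a list of rows, each a list of 2 entries, a list of its own where there are three numbers: the shift along the world's x, y, z in m, then the turn about the world's z in rad. A call has 1 to 12 rows; each row is the pose to reach, as a shift and turn from the pose commanded when the call began; what a row does not reach only later rows make up. A row lasts 1/10 s, in which the tool goes at most 50 mm and 8.59 degrees, less where a joint would pass 70% of its speed; a pose out of reach is approached as far as the arm can. A call with a gripper value outside its range is refused whole. "claw" is the finger opening in m, from 0 to 0.093, set as the call begins (left out, the last holds). The fingers move at their own pace and stop on an object; "squeeze" is the grip in N (left out, the last holds). Time passes only in rows, so rows that repeat a pose let the fingers close. It gives the time, the measured TCP pose, the force, the opening and the grip force at its end, in the units of the state.
- robot.get_obs(): the state, without advancing time (a new reading comes with each control period).
- robot.get_image(name): name is "scene" or "top" or "wrist"; returns a dict with "pixels" (400x640x3 uint8, blue, green, red), "K" (3x3 intrinsics, pixels), "dist_coeffs" ([k1, k2, p1, p2, k3] as OpenCV has them; the pictures are not rectified), "R" (3x3) and "t" (3): a world point X has camera coordinates R X + t. Camera axes: x right, y down, z forward; pixel columns grow to the right and rows downward; lengths in m; the calibration is good to about 2 mm. A picture is of the moment at which its call begins. There is no depth.
- robot.close_job(): hands the job in; it is judged then, once.
The state is a dict: "t": time; "joint_positions": joint angles; "joint_velocities": joint speeds; "tau": joint torques, N m; "eef_pos": TCP position; "orientation": TCP orientation; "force": force on the tool from outside, world axes, zero at the start; "torque": the same for the moment, N m; "gripper_width": finger opening in m; "gripper_force": force on a finger pad.
Only numpy, scipy, OpenCV 4.12 (cv2) and the standard library are available. Lean on these libraries where they do the work, as an engineer would, in place of code of your own. Each camera call takes 0.05 s, during which the arm holds its last target. There are 200 camera calls.

## Task

I am about to set the spring of the red key-cutting machine's hood: first clear the white-capped pin vial off the hood, standing it fully home in the free hole of the grey vial rack. Then lift the closed hood by its handle until it is just past its balance point, where the spring takes over, without letting it fly open to its stop, and ease it back to just below that point. Finish while still gripping the handle and holding the hood still there for me, and leave everything else on the counter where it is.

Things in the scene. Friction and masses are not known exactly. Their poses are not given: they have to be found in the camera images.
- machine: Red key-cutting machine, fixed, 310 deep x 260 wide. Its hood is a flat cover 252 wide, 190 deep, red sheet with a clear window in its front half, 0.86 kg, hinged along its far edge with a torsion spring; closed, its top is 125 above the counter. Finned black motor beyond the hinge, top at 168. Origin on the counter straight below the hinge's middle; x from the handle side to the motor.
- hood (a joint): Opening of the hood, rad: 0 closed and level, grows as its front edge rises, stop at 1.40. Balance point at 0.90 (52 degrees): below it the weight wins and the hood sinks shut, above it the spring wins and it runs open to the stop. Upward force needed at the handle: about 1.4 N when closed, fading to none at the balance point; damped, so it drifts rather than snaps.
- hood_hinge (a point): Middle of the hood's hinge line, 120 mm above the counter. Axes are the machine's: x from the handle side towards the motor, y along the hinge line, z up.
- handle: Hood handle: black round grip sleeve 14 thick, 92 long, parallel to the hinge, turning on a rod with a slanting steel leg at each end. Origin: its middle. Closed, it lies at machine x = -222 from the hinge and 36 above it (156 above the counter); radius 225 round the hinge. Free by 25 mm all round: straddle it from above, fingers before and behind it; a vertical grip can stay vertical.
- vial_white: White-capped clear vial of brass lock pins, standing upright on the rear half of the closed hood. Body 22 mm in diameter, white cap 24 in diameter from 66 to 85 mm above the foot; 85 tall in all, 45 g. Origin at the centre of its foot, z up.
- rack: Grey vial rack, fixed: a block 56 (x) x 190 (y) x 48 high with one row of four holes along its y axis, at y = -66, -22, 22 and 66. Origin at the centre of its underside. A vial fully home stands on the hole floor, 10 mm above the counter, and sticks out 47 mm above the rack.
- rack_hole2 (a point): Centre of the mouth of the free hole (rack y = +22, between two vials), at the rack's top, 48 mm above the counter. Hole 24.5 mm wide, 38 deep, with a 2 mm chamfer. Axes are the rack's: y along the row.
- vial_blue: Blue-capped vial like the white one, standing in the rack; leave it. Origin at its foot.
- vial_green: Green-capped vial like the white one, standing in the rack; leave it. Origin at its foot.
- vial_yellow: Yellow-capped vial like the white one, standing in the rack; leave it. Origin at its foot.
- padlock: Brass padlock lying flat on the counter, 45 x 50 x 26 with a steel shackle to its +x; leave it. Origin under the brass body.
- lock_cylinder: Brass lock cylinder lying on the counter, 66 long, 32 high; leave it. Origin under its middle.
- screwdriver: Orange-handled screwdriver lying on the counter, 190 long; leave it. Its x axis runs from handle to tip.
- oil_can: Blue-labelled can of lock oil, 52 in diameter, 150 tall, standing; leave it. Origin under its middle.

How it is judged:
By the outcome, as a careful person would: the job done as asked, in the order asked, and still so for the second after the job is handed in, while the arm keeps its last pose, push and grip.
It also fails if it takes over 72 s, if anything falls off the work surface, if the arm or the gripper's body presses on something with over 40 N, if the wrist force passes 120 N, or if a joint passes its speed limit or range.

## Working session

There is one attempt and no reset: what is moved stays moved. The work goes in short steps, Python scripts to look and compute and a tool call to move; the robot and the scene stay as the last step left them, time stands still between calls to the robot, and variables do not carry over. Pictures are saved under pics/ and viewed, at most 10 in all, crops included, and the job is handed in when it is done.

Besides the shell and the picture viewer there is one more tool, called as name([rows], argument=value, ...), one row to a line, values as JSON. apply_moves: Moves the arm, as the interface text tells. Its arguments: {"type":"object","properties":{"moves":{"type":"array"},"claw":{"type":"number"},"squeeze":{"type":"number"}},"required":["moves"]}

```bash
mkdir -p pics; cat > h.py <<'E'
import numpy as np, cv2
from bench import robot
def cam(n):
    im=robot.get_image(n); im={k:np.array(v) for k,v in im.items()}
    return im
def ray(im,p):
    u=cv2.undistortPoints(np.array([[p]],float),im['K'],im['dist_coeffs'])[0,0]
    d=im['R'].T@np.array([u[0],u[1],1]); return -im['R'].T@im['t'],d/np.linalg.norm(d)
def plane(im,p,z):
    o,d=ray(im,p); return o+d*(z-o[2])/d[2]
def proj(im,X):
    return cv2.projectPoints(np.array(X,float).reshape(-1,1,3),cv2.Rodrigues(im['R'])[0],im['t'],im['K'],im['dist_coeffs'])[0].reshape(-1,2)
E
python3 - <<'E'
from h import *
for n in ["scene","top"]:
    im=cam(n); cv2.imwrite(f"pics/{n}0.png",im['pixels']); print(n,-im['R'].T@im['t'])
print(robot.get_obs())
E
```

```text
scene [ 1.47310504 -0.60921833  0.85123921]
top [0.36753127 0.03981878 1.37159449]
{'t': 0.1, 'joint_positions': array([-1.46479005e+00,  2.59233433e-01,  1.53594467e+00,  4.44979810e-05,
        1.34803446e+00, -2.02821806e-01]), 'joint_velocities': array([-0.00036516, -0.00351178, -0.00279329, -0.00068638,  0.00010239,
       -0.00040184]), 'tau': array([ 2.25385884e-03, -4.38211191e+01, -2.84643888e+01,  7.22546875e-02,
        3.62775265e-02, -4.80222207e-05]), 'eef_pos': array([ 0.16714446, -0.52350664,  0.23693221]), 'orientation': array([ 9.88102256e-01,  1.53796213e-01,  6.08624693e-05, -8.07952889e-04]), 'force': array([ 0.31668804, -0.0140155 , -0.86596822]), 'torque': array([ 0.00356789,  0.01697057, -0.03441872]), 'gripper_force': 0.0, 'gripper_width': 0.09299463239450999}
```

View pics/scene0.png

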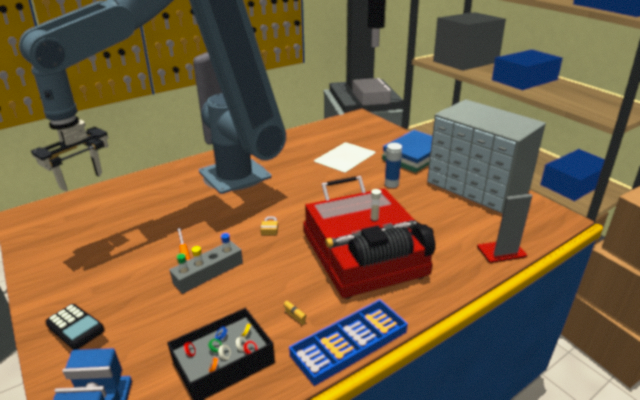

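View pics/top0.png

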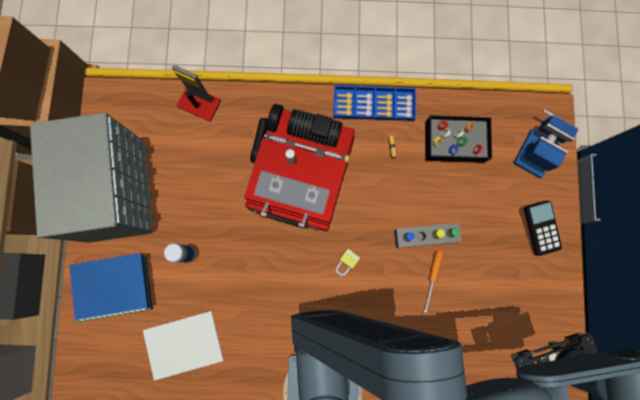

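The scene picture shows the white vial on the rear of the hood at about (375,200), the handle at (343,183) and the rack at (207,265). In the top view the vial cap is at (291,155), the handle runs about (265,211)–(305,222), and the free hole is at about (422,236).

```bash
python3 - <<'E'
from h import *
T=cam('top');S=cam('scene')
a=cv2.resize(T['pixels'][90:260,235:475],None,fx=3.3,fy=3.3,interpolation=cv2.INTER_CUBIC)
cv2.imwrite('pics/t1.png',a)
b=cv2.resize(S['pixels'][140:300,160:440],None,fx=2.8,fy=2.8,interpolation=cv2.INTER_CUBIC)
cv2.imwrite('pics/s1.png',b)
def cen(im,lo,hi,box):
    x0,y0,x1,y1=box
    h=cv2.cvtColor(im['pixels'][y0:y1,x0:x1],cv2.COLOR_BGR2HSV)
    m=cv2.inRange(h,lo,hi);n,l,s,c=cv2.connectedComponentsWithStats(m);i=1+np.argmax(s[1:,4])
    return c[i]+[x0,y0],s[i,4]
for nm,lo,hi in [('blue',(105,100,60),(125,255,255)),('yellow',(22,120,100),(34,255,255)),('green',(45,100,60),(80,255,255))]:
    p,A=cen(T,lo,hi,(395,222,465,250)); print(nm,p,A,plane(T,p,.095).round(4))
p,A=cen(T,(0,0,150),(180,70,255),(280,144,302,166)); print('white',p,A,plane(T,p,.210).round(4))
E
```

```text
blue [409.73333333 236.06666667] 60 [ 0.4574 -0.238   0.095 ]
yellow [439.63157895 233.22807018] 57 [ 0.4681 -0.3247  0.095 ]
green [454.40350877 231.70175439] 57 [ 0.4738 -0.3678  0.095 ]
white [289.50819672 153.39344262] 61 [0.6603 0.1097 0.21  ]
```

View pics/t1.png

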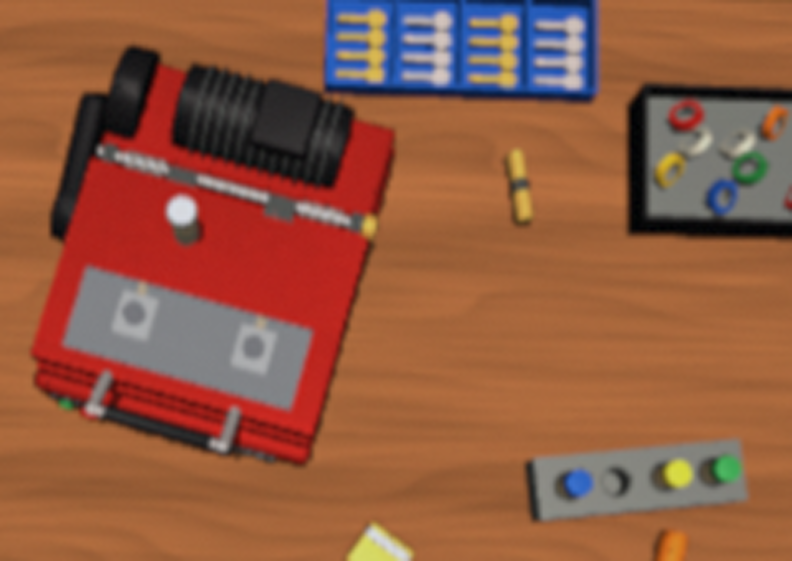

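View pics/s1.png

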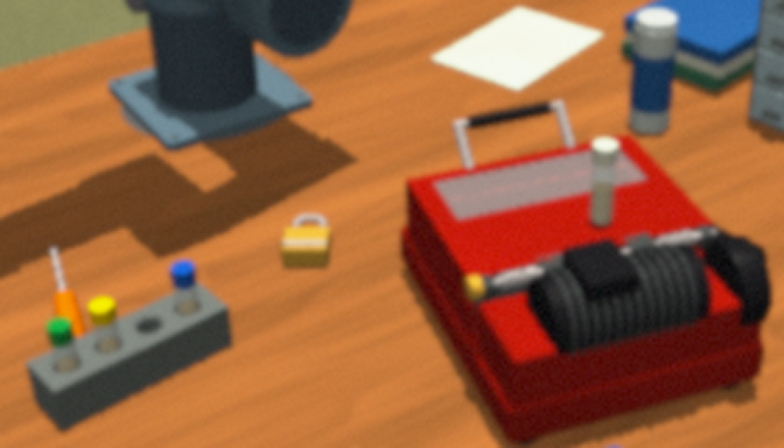

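```bash
cat >> h.py <<'E'
def tri(A,p,B,q):
    o1,d1=ray(A,p);o2,d2=ray(B,q)
    s=np.linalg.lstsq(np.c_[d1,-d2],o2-o1,rcond=None)[0]
    return (o1+d1*s[0]+o2+d2*s[1])/2, np.linalg.norm(o1+d1*s[0]-o2-d2*s[1])
E
python3 - <<'E'
from h import *
T=cam('top');S=cam('scene')
t=lambda x,y:(x/3.3+235,y/3.3+90); s=lambda x,y:((x/2.8)+160,(y/2.8)+140)
L=plane(T,t(97,408),.156);R=plane(T,t(222,443),.156)
print(L,R,(L+R)/2,np.hypot(*(L-R)[:2]))
print('tri',tri(T,t(97,408),S,s(461,122)),tri(T,t(222,443),S,s(557,104)))
print('tri swapped',tri(T,t(97,408),S,s(557,104)),tri(T,t(222,443),S,s(461,122)))
print('cap',tri(T,t(181,210),S,s(606,148)))
a=plane(T,t(105,152),.122);b=plane(T,t(368,225),.122)
for u,v in((L,R),(a,b)):
    d=u-v;print('machine x ang',np.arctan2(d[1],d[0])-np.pi/2)
print('hinge ends',a,b)
print('hood corners',plane(T,t(33,353),.125),plane(T,t(305,432),.125))
print(cv2.minAreaRect(np.argwhere(0*T['pixels'][:2,:2,0]==0).astype(np.float32))[2])
E
```

```text
[0.50247921 0.1751592  0.156     ] [0.47656286 0.07046276 0.156     ] [0.48952103 0.12281098 0.156     ] 0.10785639231148367
tri (array([0.47866962, 0.13334792, 0.15060356]), np.float64(0.09676096549942693)) (array([0.50632919, 0.1119277 , 0.17853669]), np.float64(0.10511093212213694))
tri swapped (array([0.50395278, 0.17744944, 0.15900605]), np.float64(0.006299027377127591)) (array([0.47772363, 0.07273961, 0.15995337]), np.float64(0.005623564538862727))
cap (array([0.66199682, 0.11065583, 0.20533222]), np.float64(0.003869426826436332))
machine x ang -0.24266020313548542
machine x ang -0.24425011422223664
hinge ends [0.73157313 0.18244385 0.122     ] [ 0.67386434 -0.04910811  0.122     ]
hood corners [0.55149936 0.23544575 0.125     ] [0.49090967 0.00097552 0.125     ]
90.0
```

apply_moves([
  [[0.02,0.05,0.05],0.12],
  [[0.05,0.09,0.07],0.26],
  [[0.08,0.13,0.07],0.4],
  [[0.11,0.17,0.07],0.54],
  [[0.14,0.21,0.07],0.68],
  [[0.17,0.25,0.07],0.82],
  [[0.2,0.29,0.07],0.96],
  [[0.23,0.33,0.07],1.1],
  [[0.26,0.37,0.07],1.24],
  [[0.29,0.41,0.07],1.388],
  [[0.32,0.45,0.07],1.388],
  [[0.35,0.49,0.07],1.388],
])

```text
t: 1.5
eef_pos: [0.504, -0.0508, 0.3079]
orientation: [0.661, 0.75, 0.0, 0.0]
force: [-0.2, -0.7, -0.2]
gripper_width: 0.093
gripper_force: 0.0
```

apply_moves([
  [[0.03,0.03,0],0],
  [[0.06,0.06,0],0],
  [[0.09,0.09,0],0],
  [[0.12,0.12,0],0],
  [[0.143,0.144,0],0],
  [[0.143,0.144,0],0],
  [[0.143,0.144,0],0],
])

```text
t: 2.2
eef_pos: [0.6459, 0.0916, 0.3067]
orientation: [0.661, 0.751, -0.001, -0.0]
force: [-0.0, -0.5, -0.2]
gripper_width: 0.093
gripper_force: 0.0
```

```bash
python3 - <<'E'
from h import *
W=cam('wrist');cv2.imwrite('pics/w1.png',W['pixels']);o=robot.get_obs();print(o['eef_pos'],o['orientation'],-W['R'].T@W['t'])
h=cv2.cvtColor(W['pixels'],cv2.COLOR_BGR2HSV);m=cv2.inRange(h,(0,0,150),(180,60,255))
n,l,s,c=cv2.connectedComponentsWithStats(m)
for i in range(1,n):
    if s[i,4]>300: print(s[i],c[i],plane(W,c[i],.210))
print(proj(W,[.66,.11,.21]))
E
```

```text
[0.64558787 0.09088968 0.30719234] [ 6.61089510e-01  7.50306744e-01 -6.02117648e-04 -2.95571737e-04] [0.63659073 0.16531051 0.45316278]
[  530     0   110   256 16952] [598.2315361  141.66257669] [0.85043767 0.16699331 0.21      ]
[  192    41   131   212 13845] [256.00353918 143.01993499] [0.59090775 0.13072063 0.21      ]
[167  59  59  26 622] [193.41318328  71.89067524] [0.54258461 0.17555423 0.21      ]
[397 105  27  48 523] [410.53154876 129.21032505] [0.70190994 0.15514233 0.21      ]
[333 166  30  30 693] [347.36652237 180.6017316 ] [0.66168903 0.11111719 0.21      ]
[178 346  19  36 325] [188.82461538 367.00307692] [ 0.54213836 -0.08301387  0.21      ]
[[344.94413126 181.75167741]]
```

View pics/w1.png

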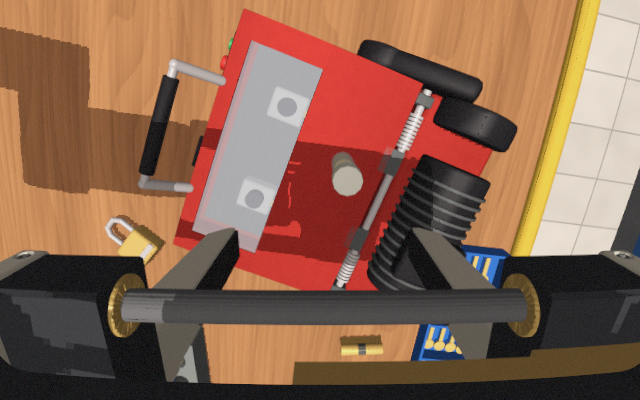

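The wrist view shows the white cap at (347,181), and the handle from (173,65) to (145,183).

apply_moves([
  [[0.008,0.01,0],0],
  [[0.016,0.02,0],0],
  [[0.016,0.02,-0.02],0],
  [[0.016,0.02,-0.045],0],
  [[0.016,0.02,-0.07],0],
  [[0.016,0.02,-0.09],0],
  [[0.016,0.02,-0.107],0],
  [[0.016,0.02,-0.107],0],
  [[0.016,0.02,-0.107],0],
])

```text
t: 3.15
eef_pos: [0.6624, 0.1113, 0.2011]
orientation: [0.661, 0.75, 0.0, 0.0]
force: [-0.1, 0.4, 0.8]
gripper_width: 0.0929
gripper_force: 0.0
```

```bash
python3 - <<'E'
from h import *
W=cam('wrist');o=robot.get_obs();print(o['eef_pos'],o['force'])
h=cv2.cvtColor(W['pixels'],cv2.COLOR_BGR2HSV);m=cv2.inRange(h,(0,0,150),(180,60,255))
n,l,s,c=cv2.connectedComponentsWithStats(m)
q=proj(W,[.6617,.1111,.21]);print(q)
for i in range(1,n):
    if s[i,4]>300 and np.hypot(*(c[i]-q[0]))<60: print(s[i],c[i],plane(W,c[i],.210))
E
```

```text
[0.66282107 0.11129157 0.20188574] [0.26115499 0.71844298 1.13880047]
[[321.81746398 269.47508715]]
[359 229  35  61 425] [376.15764706 259.04      ] [0.6858157  0.11944389 0.21      ]
[ 297  246   51   44 1705] [322.06803519 267.92609971] [0.66171599 0.11190781 0.21      ]
```

apply_moves([
  [[0,0,0],0],
  [[0,0,0],0],
  [[0,0,0],0],
  [[0,0,0],0],
  [[0,0,0],0],
  [[0,0,0],0],
  [[0,0,0],0],
  [[0,0,0],0],
], claw=0.015, squeeze=15)

```text
t: 4.0
eef_pos: [0.6621, 0.1112, 0.2006]
orientation: [0.661, 0.75, -0.0, -0.0]
force: [0.0, 1.2, 0.5]
gripper_width: 0.0336
gripper_force: 0.0
```

apply_moves([
  [[0,0,0],0],
  [[0,0,0],0],
  [[0,0,0],0],
])

```text
t: 4.3
eef_pos: [0.6621, 0.1113, 0.2006]
orientation: [0.661, 0.75, -0.0, -0.0]
force: [0.3, 0.5, -0.3]
gripper_width: 0.0238
gripper_force: 15.0
```

apply_moves([
  [[0,0,0.02],0],
  [[0,0,0.045],0],
  [[-0.005,-0.01,0.055],0],
  [[-0.02,-0.04,0.055],0],
  [[-0.04,-0.08,0.055],0],
  [[-0.06,-0.12,0.055],0],
  [[-0.08,-0.16,0.055],0],
  [[-0.1,-0.2,0.055],0],
  [[-0.12,-0.24,0.055],0],
  [[-0.14,-0.28,0.05],0],
  [[-0.16,-0.32,0.04],0],
  [[-0.18,-0.355,0.03],0],
])

```text
t: 5.5
eef_pos: [0.4803, -0.2458, 0.2303]
orientation: [0.661, 0.75, -0.0, 0.0]
force: [1.4, 0.2, -1.5]
gripper_width: 0.0236
gripper_force: 15.0
```

apply_moves([
  [[-0.012,-0.022,-0.01],0],
  [[-0.019,-0.036,-0.02],0],
  [[-0.019,-0.036,-0.03],0],
  [[-0.019,-0.036,-0.03],0],
  [[-0.019,-0.036,-0.03],0],
])

```text
t: 6.0
eef_pos: [0.4636, -0.2785, 0.2005]
orientation: [0.661, 0.751, 0.0, -0.0]
force: [0.4, 0.2, -0.1]
gripper_width: 0.0233
gripper_force: 15.0
```

```bash
python3 - <<'E'
from h import *
W=cam('wrist');cv2.imwrite('pics/w2.png',W['pixels']);o=robot.get_obs();print(o['eef_pos'],o['orientation'],o['gripper_width'])
h=cv2.cvtColor(W['pixels'],cv2.COLOR_BGR2HSV)
for nm,lo,hi,e in [('blue',(105,100,60),(125,255,255),(.4574,-.238)),('yellow',(22,120,100),(34,255,255),(.4681,-.3247)),('green',(45,100,60),(80,255,255),(.4738,-.3678))]:
    n,l,s,c=cv2.connectedComponentsWithStats(cv2.inRange(h,lo,hi))
    print(nm,proj(W,[*e,.095]),[(s[i],c[i],plane(W,c[i],.095)) for i in range(1,n) if s[i,4]>200])
print(proj(W,[[.463,-.281,.048],[*o['eef_pos'][:2],o['eef_pos'][2]-.0755]]))
E
```

```text
[ 0.46385322 -0.278658    0.20089973] [6.60532679e-01 7.50797264e-01 1.74327448e-04 1.33762038e-04] 0.023317466894002412
blue [[321.92647493 147.95103664]] [(array([310, 132,  30,  32, 745], dtype=int32), array([324.4295302 , 147.55704698]), array([ 0.4592566, -0.2374595,  0.095    ]))]
yellow [[321.60122356 252.79319739]] [(array([575, 256,  21,  25, 249], dtype=int32), array([584.40562249, 264.65461847]), array([ 0.70212542, -0.30941568,  0.095     ]))]
green [[321.90053108 298.11204746]] [(array([560, 319,  20,  26, 262], dtype=int32), array([567.29770992, 330.19465649]), array([ 0.71105051, -0.37832886,  0.095     ]))]
[[322.245277   187.72571118]
 [323.6271417  211.84421697]]
```

View pics/w2.png

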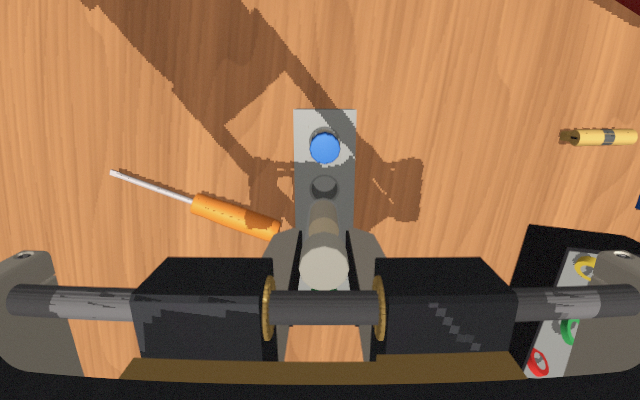

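The blue cap is at (324,148), the free hole's mouth about (325,186), the held vial's foot just below it. Measuring the mouth more closely.

```bash
python3 - <<'E'
from h import *
W=cam('wrist');g=cv2.cvtColor(W['pixels'],cv2.COLOR_BGR2GRAY)
print(g[166:208:2,304:348:2])
for p in [(325,185)]: print(plane(W,p,.048))
E
```

```text
[[108 105 106 108 105 107 106 106 112 156 157 185 106 108 105 107 105 106
  104 107 107 107]
 [107 107 104 108 105 106 107 107 109 109 105 103 107 105 107 107 106 107
  105 104 105 109]
 [107 109 106 104 108 106 106 107 109 107 110 108 107 106 109 105 106 106
  108 107 106 105]
 [104 107 105 107 108 106 105 105 106 105 107 107 108 108 107 105 104 107
  108 106 104 105]
 [104 108 107 107 104 108 107 102  94  94  95  99  99 108 107 107 104 108
  107 107 106 102]
 [107 108 106 107 103 109  92  94  99 100 104 101  95  88 100 105 107 104
  103 103 106 105]
 [106 102 106 105 102  87 103 106 107 110 107 105 107 106  97  95 104 107
  107 104 103 106]
 [105 104 105 105  91 101 105 106 106 107 103 105 105 107 103  92 101 103
  102 106 105 108]
 [106 106 107  95  81 108 107 104 105 108 105 106 107 106 105 103  89 106
  109 107 107 103]
 [105 103 102  87  57 104 106 105 104 104 107 105 106 104 106  79  82 100
  105 106 104 107]
 [105 105 104  84  56  73 106 107 106 107 104 107 103 104 106  55  64  92
  108 105 105 105]
 [106 106 104  86  54  57  79 105 106 107 107 107 106  96  61  59  60  89
  1
[... 191 characters left out ...]
4 105 106]
 [107 105 106  93  81  59  58  60  62  61  58  59  59  59  59  60  89 104
  107 104 106 108]
 [105 105 104 104  89  64  62  60  59  56  62  59  63  60  59  86  92 105
  104 105 106 107]
 [105 106 105 107  99  86  74  71  85  93  91  87  65  69  81  91 104 105
  104 105 103 104]
 [104 107 107 104 106 105 111 107 110 111 107 107 107 105  96 105 101 104
  105 101 103 104]
 [105 106 105 105 110 115 115 113 111 113 112 112 108 111 112 105 106 104
  104 105 104 104]
 [106 105 105 108 114 113 112 110 114 112 110 109 107 109 108 110 106 102
  106 104 107 105]
 [104 105 103 113 112 111 113 110 113 110 111 113 108 107 107 106 109 106
  106 105 107 107]]
[ 0.46561663 -0.27842145  0.048     ]
```

apply_moves([
  [[0.001,-0.0025,-0.01],0],
  [[0.001,-0.0025,-0.03],0],
  [[0.001,-0.0025,-0.05],0],
  [[0.001,-0.0025,-0.065],0],
  [[0.001,-0.0025,-0.07],0],
  [[0.001,-0.0025,-0.07],0],
  [[0.001,-0.0025,-0.07],0],
])

```text
t: 6.8
eef_pos: [0.4646, -0.2825, 0.1312]
orientation: [0.661, 0.75, -0.0, 0.001]
force: [0.4, -0.3, -1.0]
gripper_width: 0.0239
gripper_force: 15.0
```

apply_moves([
  [[0,0,-0.005],0],
  [[0,0,-0.01],0],
  [[0,0,-0.014],0],
  [[0,0,-0.018],0],
  [[0,0,-0.018],0],
])

```text
t: 7.3
eef_pos: [0.4637, -0.282, 0.1119]
orientation: [0.661, 0.75, -0.0, -0.001]
force: [0.3, -0.6, -0.0]
gripper_width: 0.0233
gripper_force: 15.0
```

apply_moves([
  [[0,0,-0.006],0],
  [[0,0,-0.012],0],
  [[0,0,-0.018],0],
  [[0,0,-0.023],0],
  [[0,0,-0.025],0],
  [[0,0,-0.0265],0],
  [[0,0,-0.0275],0],
  [[0,0,-0.0275],0],
])

```text
t: 8.1
eef_pos: [0.4642, -0.2825, 0.0856]
orientation: [0.661, 0.75, -0.0, 0.0]
force: [-0.6, -0.3, 2.5]
gripper_width: 0.0235
gripper_force: 15.0
```

apply_moves([
  [[0,0,0],0],
  [[0,0,0],0],
  [[0,0,0],0],
  [[0,0,0],0],
  [[0,0,0],0],
], claw=0.07)

```text
t: 8.6
eef_pos: [0.4641, -0.2822, 0.0851]
orientation: [0.661, 0.75, -0.0, -0.0]
force: [-0.0, -0.4, -0.2]
gripper_width: 0.0592
gripper_force: 0.0
```

apply_moves([
  [[0,0,0.02],0],
  [[0,0,0.045],0],
  [[0,0,0.08],0],
  [[-0.01,0.03,0.11],0],
  [[-0.015,0.07,0.14],-0.05],
  [[-0.02,0.11,0.16],-0.12],
  [[-0.03,0.14,0.17],-0.2],
  [[-0.04,0.17,0.18],-0.3],
  [[-0.04,0.2,0.18],-0.37],
  [[-0.04,0.23,0.18],-0.37],
  [[-0.04,0.25,0.18],-0.37],
  [[-0.04,0.25,0.18],-0.37],
])

```text
t: 9.8
eef_pos: [0.4237, -0.0302, 0.2653]
orientation: [0.787, 0.617, 0.0, -0.0]
force: [0.3, -0.3, 0.1]
gripper_width: 0.0702
gripper_force: 0.0
```

```bash
python3 - <<'E'
from h import *
o=robot.get_obs();print(o['eef_pos'],o['orientation'],o['gripper_width'])
S=cam('scene');W=cam('wrist')
a=cv2.resize(S['pixels'][210:300,150:260],None,fx=4,fy=4,interpolation=cv2.INTER_CUBIC);b=W['pixels']
c=np.zeros((400,1080,3),np.uint8);c[:360,:440]=a;c[:,440:]=b
cv2.imwrite('pics/c1.png',cv2.resize(c,(800,296)))
print(proj(W,[[.502,.175,.156],[.477,.0705,.156]]))
T=cam('top');print([plane(T,p,.095) for p in [(409.7,236.1)]])
E
```

```text
[ 0.4236889  -0.03020564  0.26534547] [ 7.86958683e-01  6.17005601e-01  3.21601502e-04 -1.23637702e-04] 0.0701598638626927
[[ 362.20131133 -113.15671054]
 [ 360.55243076   50.32440189]]
[array([ 0.45727977, -0.23787495,  0.095     ])]
```

View pics/c1.png

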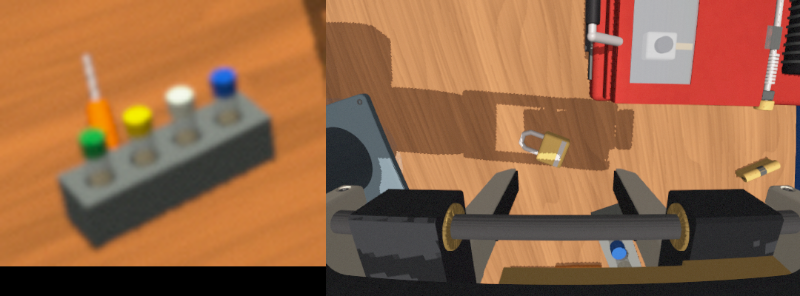

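The left half shows the white vial at the same height as the others in the row; the right half shows the handle's near leg at about (605,40) of the composite.

apply_moves([
  [[0.02,0.03,0],0],
  [[0.035,0.06,0],0],
  [[0.05,0.085,0],0],
  [[0.05,0.085,0],0],
  [[0.05,0.085,0],0],
])

```text
t: 10.45
eef_pos: [0.4742, 0.0519, 0.2647]
orientation: [0.788, 0.616, -0.001, -0.0]
force: [-0.7, -0.1, -0.3]
gripper_width: 0.0699
gripper_force: 0.0
```

```bash
python3 - <<'E'
from h import *
o=robot.get_obs();print(o['eef_pos'],o['orientation'],o['force'])
W=cam('wrist');cv2.imwrite('pics/w3.png',W['pixels']);np.savez('w3.npz',**W)
q=proj(W,[[.502,.175,.156],[.477,.0705,.156]]);print(q)
g=cv2.cvtColor(W['pixels'],cv2.COLOR_BGR2HSV)[:,:,2]
m=cv2.inRange(g,0,55)
n,l,s,c=cv2.connectedComponentsWithStats(m)
for i in range(1,n):
    if s[i,4]>400: print(s[i],c[i],plane(W,c[i],.156),cv2.minAreaRect(np.argwhere(l==i)[:,::-1].astype(np.float32)))
E
```

```text
[0.47417903 0.0519065  0.26469822] [ 7.87815387e-01  6.15911118e-01 -6.29413161e-04 -1.18122685e-04] [-0.73999576 -0.10674366 -0.34323532]
[[319.67642751  28.74118875]
 [321.25981305 175.43348551]]
[ 571   28   69  176 6900] [609.64333333 117.82797101] [0.71293288 0.06137381 0.156     ] ((615.718994140625, 114.19679260253906), (66.39752960205078, 177.7254180908203), 9.536635398864746)
[ 311   34   23  127 1431] [320.53878407 102.0754717 ] [0.49011874 0.12508552 0.156     ] ((320.5184326171875, 96.96615600585938), (21.297687530517578, 126.37318420410156), 1.9749339818954468)
[    0   231   640   169 41597] [287.33598577 334.14626055] [ 0.41026874 -0.06685922  0.156     ] ((319.5, 315.0), (168.0, 639.0), 90.0)
[  0 237  37  24 467] [ 12.32334047 246.73875803] [0.18890445 0.07535406 0.156     ] ((14.853641510009766, 244.48887634277344), (21.287687301635742, 37.64186477661133), 72.55281066894531)
```

View pics/w3.png

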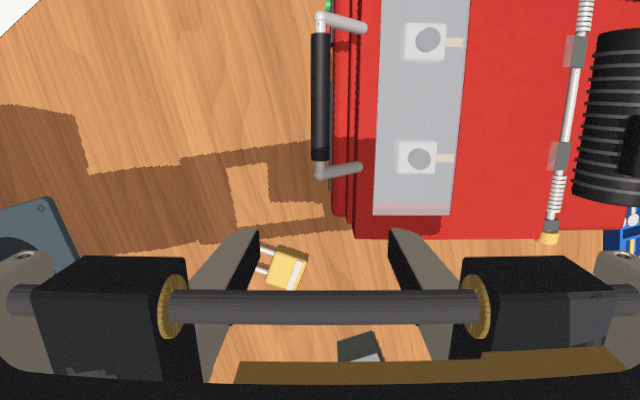

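The handle sleeve runs vertically in the wrist view from (320,34) to (320,161), aligned with the tool; its middle is about (320,97).

```bash
python3 - <<'E'
from h import *
W=dict(np.load('w3.npz'));print(plane(W,(320.3,97.5),.156))
P=np.hypot(.222,.036);f=np.arctan2(.036,.222)
for t in [.05,.1,.15,.2,.25,.3,.35,.4,.45,.5,.55,.6,.65,.7,.75,.8,.83,.86,.89,.92,.95]:
    d=.222-P*np.cos(f+t);print(t,(d*.9706).round(4),(-d*.2406).round(4),(P*np.sin(f+t)-.036).round(4))
E
```

```text
[0.49075462 0.12835126 0.156     ]
0.05 0.002 -0.0005 0.0111
0.1 0.0046 -0.0011 0.022
0.15 0.0076 -0.0019 0.0328
0.2 0.0112 -0.0028 0.0434
0.25 0.0153 -0.0038 0.0538
0.3 0.0199 -0.0049 0.064
0.35 0.025 -0.0062 0.0739
0.4 0.0306 -0.0076 0.0836
0.45 0.0366 -0.0091 0.093
0.5 0.0431 -0.0107 0.102
0.55 0.05 -0.0124 0.1107
0.6 0.0574 -0.0142 0.1191
0.65 0.0651 -0.0161 0.127
0.7 0.0732 -0.0181 0.1346
0.75 0.0816 -0.0202 0.1417
0.8 0.0904 -0.0224 0.1483
0.83 0.0958 -0.0238 0.1521
0.86 0.1014 -0.0251 0.1557
0.89 0.107 -0.0265 0.1592
0.92 0.1127 -0.0279 0.1624
0.95 0.1186 -0.0294 0.1655
```

apply_moves([
  [[0.005,0.03,0],0],
  [[0.01,0.055,0],0],
  [[0.0155,0.072,0],0],
  [[0.0155,0.072,-0.01],0],
  [[0.0155,0.072,-0.035],0],
  [[0.0155,0.072,-0.06],0],
  [[0.0155,0.072,-0.085],0],
  [[0.0155,0.072,-0.1],0],
  [[0.0155,0.072,-0.1085],0],
  [[0.0155,0.072,-0.1085],0],
  [[0.0155,0.072,-0.1085],0],
])

```text
t: 11.6
eef_pos: [0.4899, 0.1239, 0.1571]
orientation: [0.788, 0.615, 0.0, 0.0]
force: [-0.3, -0.4, 0.0]
gripper_width: 0.07
gripper_force: 0.0
```

apply_moves([
  [[0,0,0],0],
  [[0,0,0],0],
  [[0,0,0],0],
  [[0,0,0],0],
  [[0,0,0],0],
  [[0,0,0],0],
  [[0,0,0],0],
  [[0,0,0],0],
  [[0,0,0],0],
  [[0,0,0],0],
], claw=0.005, squeeze=25)

```text
t: 12.6
eef_pos: [0.4895, 0.1248, 0.1566]
orientation: [0.788, 0.616, -0.0, -0.0]
force: [0.4, 0.3, -0.2]
gripper_width: 0.0129
gripper_force: 25.0
```

apply_moves([
  [[0.002,-0.0005,0.011],0],
  [[0.0046,-0.001,0.022],0],
  [[0.0076,-0.002,0.033],0],
  [[0.011,-0.003,0.043],0],
  [[0.015,-0.004,0.054],0],
  [[0.02,-0.005,0.064],0],
  [[0.025,-0.006,0.074],0],
  [[0.0306,-0.0076,0.0836],0],
  [[0.0366,-0.009,0.093],0],
  [[0.043,-0.0107,0.102],0],
  [[0.043,-0.0107,0.102],0],
  [[0.043,-0.0107,0.102],0],
])

```text
t: 13.8
eef_pos: [0.5324, 0.1138, 0.2586]
orientation: [0.788, 0.616, -0.0, -0.0]
force: [-0.5, -1.0, -1.1]
gripper_width: 0.013
gripper_force: 25.0
```

apply_moves([
  [[0.007,-0.0017,0.0087],0],
  [[0.0143,-0.0035,0.0171],0],
  [[0.022,-0.0054,0.025],0],
  [[0.03,-0.0074,0.0326],0],
  [[0.0385,-0.0095,0.0397],0],
  [[0.0473,-0.0117,0.0463],0],
  [[0.0473,-0.0117,0.0463],0],
  [[0.0473,-0.0117,0.0463],0],
])

```text
t: 14.6
eef_pos: [0.5792, 0.102, 0.3046]
orientation: [0.788, 0.616, -0.001, -0.0]
force: [-3.5, -4.1, 2.7]
gripper_width: 0.0131
gripper_force: 25.0
```

```bash
python3 - <<'E'
from h import *
o=robot.get_obs();print(o['eef_pos'],o['force'],o['gripper_width'])
S=cam('scene');np.savez('s4.npz',**S)
cv2.imwrite('pics/s4.png',cv2.resize(S['pixels'][90:300,270:460],None,fx=2.8,fy=2.8,interpolation=cv2.INTER_CUBIC))
# predicted hood corners for several angles
h=np.array([.705,.0697,.12]);X=np.array([.9706,-.2406,0]);Y=np.array([.2406,.9706,0]);
for t in [.7,.75,.8,.85,.9]:
    u=-X*np.cos(t)+[0,0,np.sin(t)]; n=X*np.sin(t)+[0,0,np.cos(t)]
    q=proj(S,[h+.19*u+.126*s*Y+.005*n for s in(-1,1)]);print(t,((q-[270,90])*2.8).round(0).tolist())
E
```

```text
[0.5791584  0.10200559 0.30456817] [-3.48848789 -4.1375313   2.67750514] 0.013121531648410562
0.7 [[105.0, 236.0], [345.0, 191.0]]
0.75 [[107.0, 232.0], [349.0, 187.0]]
0.8 [[110.0, 229.0], [353.0, 184.0]]
0.85 [[112.0, 227.0], [357.0, 182.0]]
0.9 [[115.0, 225.0], [361.0, 179.0]]
```

View pics/s4.png

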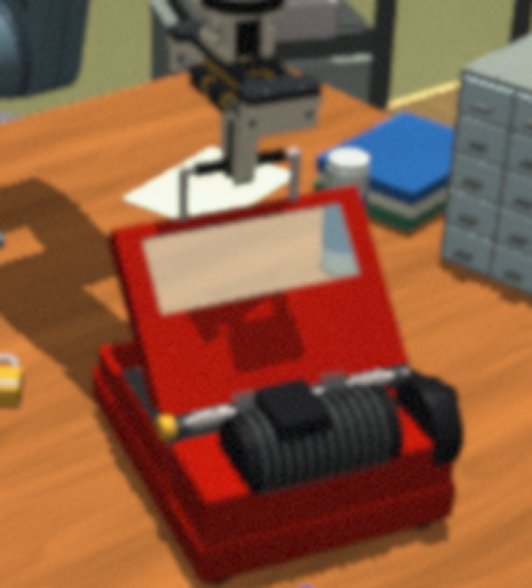

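The hood stands at about 0.8 rad (front corners near (113,230) and (360,188), as predicted), and the fingers still hold the sleeve at (238,165). The lateral force is slight; I'll bias the path by about 1.5 mm.

apply_moves([
  [[0.0022,-0.002,0.0027],0],
  [[0.0044,-0.0029,0.0046],0],
  [[0.0072,-0.0036,0.0064],0],
  [[0.01,-0.0042,0.0082],0],
  [[0.0128,-0.0049,0.01],0],
  [[0.0156,-0.0056,0.0117],0],
  [[0.0184,-0.0063,0.0133],0],
  [[0.0213,-0.007,0.0149],0],
  [[0.0243,-0.0078,0.0165],0],
  [[0.0272,-0.0085,0.018],0],
  [[0.0272,-0.0085,0.018],0],
  [[0.0272,-0.0085,0.018],0],
])

```text
t: 15.85
eef_pos: [0.6076, 0.0946, 0.3223]
orientation: [0.788, 0.616, 0.0, -0.001]
force: [4.4, 3.1, -6.5]
gripper_width: 0.0133
gripper_force: 25.0
```

```bash
python3 - <<'E'
from h import *
o=robot.get_obs();print(o['eef_pos'],o['force'],o['gripper_width'],o['orientation'])
p=o['eef_pos']-[.4895,.1243,.1566]
print('dx',p[:2]@[.9706,-.2406],'lat',p[:2]@[.2406,.9706])
r=np.array([.222-p[:2]@[.9706,-.2406],p[2]+.036]);print('theta',np.arctan2(r[1],r[0])-.1608,np.hypot(*r))
E
```

```text
[0.60764293 0.09455898 0.32225902] [ 4.37180762  3.05406629 -6.4613126 ] 0.013263491850244035 [ 7.87739724e-01  6.16007858e-01  3.70280835e-04 -5.54663943e-04]
dx 0.12182521444244147 lat -0.0004414438309336403
theta 0.9489494329858141 0.22516959427855154
```

apply_moves([
  [[-0.002,0.0007,-0.0013],0],
  [[-0.004,0.0014,-0.0025],0],
  [[-0.0065,0.002,-0.0038],0],
  [[-0.009,0.0026,-0.0053],0],
  [[-0.0115,0.0033,-0.0067],0],
  [[-0.014,0.004,-0.0083],0],
  [[-0.017,0.005,-0.0102],0],
  [[-0.017,0.005,-0.0102],0],
  [[-0.017,0.005,-0.0102],0],
  [[-0.017,0.005,-0.0102],0],
])

```text
t: 16.85
eef_pos: [0.5903, 0.099, 0.3124]
orientation: [0.788, 0.616, 0.0, -0.0]
force: [4.7, 2.4, -8.7]
gripper_width: 0.0133
gripper_force: 25.0
```

```bash
python3 - <<'E'
from h import *
o=robot.get_obs();print(o['eef_pos'],o['force'],o['gripper_width'])
p=o['eef_pos']-[.4895,.1243,.1566]
r=np.array([.222-p[:2]@[.9706,-.2406],p[2]+.036]);print('theta',np.arctan2(r[1],r[0])-.1608,np.hypot(*r))
S=cam('scene');cv2.imwrite('pics/s5.png',cv2.resize(S['pixels'][90:300,160:460],None,fx=2.6,fy=2.6,interpolation=cv2.INTER_CUBIC))
E
```

```text
[0.5903231  0.09897725 0.31239611] [ 4.67035713  2.36834565 -8.66005104] 0.013343793744326104
theta 0.858265453654893 0.225213639212108
```

View pics/s5.png

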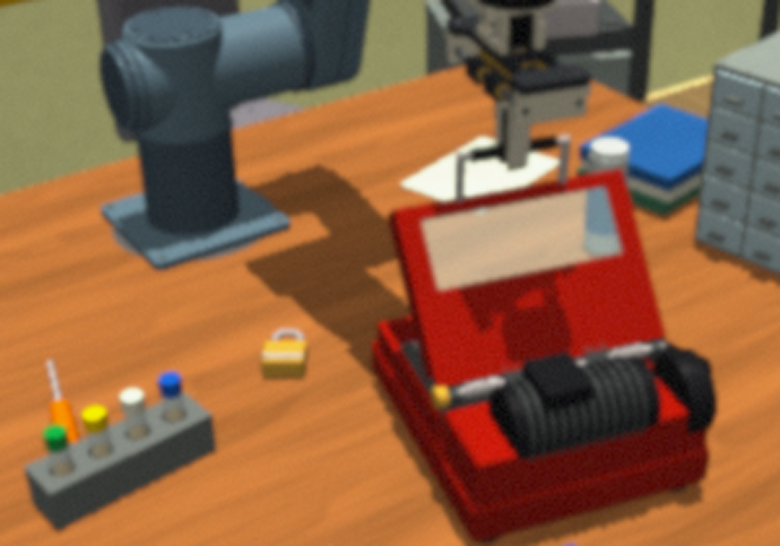

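The hood is held open at about 0.86 rad with the fingers on the sleeve at (515,148), and the white vial is in the rack at (132,405).

apply_moves([
  [[0,0,-0.0005],0],
  [[0,0,-0.0005],0],
  [[0,0,-0.0005],0],
  [[0,0,-0.0005],0],
  [[0,0,-0.0005],0],
])

```text
t: 17.4
eef_pos: [0.5901, 0.099, 0.3123]
orientation: [0.788, 0.616, 0.0, -0.0]
force: [4.0, 1.9, -5.1]
gripper_width: 0.0133
gripper_force: 25.0
```

```bash
python3 -c "
from h import *
o=robot.get_obs();print(o['eef_pos'],o['force'],o['gripper_force']);print(robot.close_job())"
```

```text
[0.59014638 0.09902733 0.31226751] [ 4.0301646   1.92847231 -5.1299047 ] 24.99845802783966
the job is handed in; nothing more can be done
None
```

The job is handed in: the white vial stands home in the rack's free hole, the hood was lifted to about 0.95 rad and eased back, and the gripper is holding it still at about 0.86 rad, just below the 0.90 balance point (hood angles worked out from the gripper's position).

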